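# Empties back into their crates at the drinks stand

### The job

Clear the empties off the counter: put each of the three bottles into the free cell of the crate that holds its own kind of bottle, and the beer glass without a handle into a free cell of the grey glass crate, all standing upright on the crate floor. Set them down rather than dropping them, knock nothing over, and leave the mug with the handle where it stands, since its guest is coming back.

Things in the scene. Friction and masses are not known exactly. Their poses are not given: they have to be found in the camera images.
- bottle_green: An empty, open returnable bottle of green glass with a cream label, standing upright, loose: body 56 mm in diameter up to 80 mm, shoulder, then a straight round neck 26 mm in diameter from 105 mm to the top at 150 mm; about 0.2 kg. Origin: centre of its underside, z up the bottle. It is round, so its yaw means nothing.
- bottle_brown: An empty, open returnable bottle of brown glass with a red label, standing upright, loose: body 56 mm in diameter up to 80 mm, shoulder, then a straight round neck 26 mm in diameter from 105 mm to the top at 150 mm; about 0.2 kg. Origin: centre of its underside, z up the bottle. It is round, so its yaw means nothing.
- bottle_water: An empty, open returnable bottle of clear glass with a blue label, standing upright, loose: body 56 mm in diameter up to 80 mm, shoulder, then a straight round neck 26 mm in diameter from 105 mm to the top at 150 mm; about 0.2 kg. Origin: centre of its underside, z up the bottle. It is round, so its yaw means nothing.
- glass: An empty clear beer glass without a handle, gilt band near its top, standing upright, loose: 54 mm in diameter from 60 mm up to the rim at 135 mm, narrowing to 45 mm at the foot; about 0.2 kg. Grip it on its outside. Origin: centre of its underside, z up. Its yaw means nothing.
- crate_green: A low dark green plastic crate, fixed, 232 (its x) x 156 (its y) x 80 mm high, walls 4, floor 6 mm thick; 2 x 3 cells 72 mm square, centres at x = -76, 0, 76 and y = -38, 38 mm, partitions 55 mm high. Origin: centre of its underside; its -x end faces the robot (yaw within 0.2). Five cells hold green bottles (tops 156 mm above the counter); the only free cell is at x = -76, y = +38 mm.
- crate_yellow: A low yellow plastic crate, fixed, 232 (its x) x 156 (its y) x 80 mm high, walls 4, floor 6 mm thick; 2 x 3 cells 72 mm square, centres at x = -76, 0, 76 and y = -38, 38 mm, partitions 55 mm high. Origin: centre of its underside; its -x end faces the robot (yaw within 0.2). Five cells hold brown bottles (tops 156 mm above the counter); the only free cell is at x = -76, y = -38 mm.
- crate_blue: A low blue plastic crate, fixed, 232 (its x) x 156 (its y) x 80 mm high, walls 4, floor 6 mm thick; 2 x 3 cells 72 mm square, centres at x = -76, 0, 76 and y = -38, 38 mm, partitions 55 mm high. Origin: centre of its underside; its -x end faces the robot (yaw within 0.2). Five cells hold clear, blue-labelled bottles (tops 156 mm above the counter); the only free cell is at x = -76, y = +38 mm.
- crate_grey: A low grey plastic crate, fixed, 232 (its x) x 156 (its y) x 80 mm high, walls 4, floor 6 mm thick; 2 x 3 cells 72 mm square, centres at x = -76, 0, 76 and y = -38, 38 mm, partitions 55 mm high. Origin: centre of its underside; its -x end faces the robot (yaw within 0.2). The cells at x = 76 hold glasses like the loose one (tops 141 mm above the counter); any of the other four will do.
- mug: A dimpled glass beer mug with a handle, 74 mm in diameter, 125 mm high, 0.55 kg, standing loose at the left of the other things; the handle reaches 72 mm from its centre along its own +y. Not to be moved. Origin: centre of its underside, z up. Two wooden-handled openers lying about (14 mm high) play no part.

How it is judged:
By the outcome, as a careful person would: the job done as asked, in the order asked, and still so for the second after the job is handed in, with the robot touching nothing.
It also fails if it takes over 122 s, if anything falls off the work surface, if the arm or the gripper's body presses on something with over 40 N, if the wrist force passes 120 N, or if a joint passes its speed limit or range.

### The arm

A 6-joint arm with a two-finger parallel gripper is mounted at the origin on the work surface. World frame = base frame: x ahead of the robot, y to its left, z up, the work surface at z = 0. Lengths are in m, angles in rad, forces in N, time in s.
With the tool pointing down it reaches from about 0.3 to 0.75 m from the base axis. Payload 8.5 kg.
Tool frame: the origin (TCP) lies on the front face of the gripper's body, between the roots of the fingers; the fingertips stand 73 mm ahead of it and the grasp point (between the pads) lies 54 mm ahead of it (tip_reach is the distance from the TCP to the fingertips, in m); y points along the fingers, z is the direction in which the jaws open and shut, and the axes are right-handed (so a half turn about y gives the same grasp; the last joint's range is limited). The gripper opens to 85 mm and grips with 20 to 120 N. Pads are 22 mm wide; open, the fingers measure 114 mm over their backs; the gripper's body (76 mm by 85 mm) begins 54 mm behind the grasp point. The pads swing forward as they close: fully open they stand 13 mm farther back than shut.
Start: joints at [-1.549, 0.381, 1.297, -0, 1.464, -0.215], TCP at [0.129, -0.535, 0.304] pointing down, gripper open.
Joint ranges: [-3.11, 3.11], [-0.89, 2.33], [0.22, 2.48], [-1.42, 4.56], [0.17, 2.85], [-2.88, 2.88]. Speed limits (rad/s): [2.39, 2.39, 3.14, 3.14, 3.14, 3.14].

### API

Orientations are given as a 3x3 rotation matrix whose columns are the frame's x, y, z axes.
In Python, from bench import * gives the robot as it stands. The module is installed in compiled form; this text tells all that it offers.
- The arm moves only by the tool send_rows, never from a script. Its argument "deltas" is a list of rows, each an object with "delta_pos": the shift along the tool's x, y, z in cm, a list of three; "twist": the turn, a rotation vector about the tool's x, y, z in rad, a list of three; "grip": the opening, from 0 (shut) to 1 (fully open). A call has 1 to 12 rows; each row shifts and turns the commanded pose from where the row before left it, along the tool's axes as they then stand; what a row does not reach is not made up. A row lasts 1/12 s, in which the tool goes at most 41.7 mm and 7.16 degrees, less where a joint would pass 70% of its speed; a pose out of reach is approached as far as the arm can. A call with a gripper value outside its range is refused whole. The fingers move at their own pace and stop on an object; the grip force is fixed at half the most. Time passes only in rows, so rows that do not move let the fingers close. It gives the time, the measured TCP pose, the force and the opening at its end, in the units of the state.
- get_obs(): the state, without advancing time (a new reading comes with each control period).
- get_image(name): name is "scene" or "top"; returns a dict with "img" (480x640x3 uint8, red, green, blue), "K" (3x3 intrinsics, pixels), "world_from_camera" (4x4, takes a point from camera to world coordinates). Camera axes: x right, y up, looking along -z (the intrinsics and any distortion apply to the point x, -y, -z); pixel columns grow to the right and rows downward; lengths in m; the calibration is good to about 2 mm. A picture is of the moment at which its call begins. There is no depth.
- sign_off(): hands the job in, once; it reports no verdict.
The state is a dict: "time": time; "joints": joint angles; "qvel": joint speeds; "joint_torque": joint torques, N m; "ee_pos": TCP position; "orientation": TCP orientation; "contact_force": force on the tool from outside, world axes, zero at the start; "ft_torque": the same for the moment, N m; "gripper_width": opening from 0.0 (shut) to 1.0 (fully open).
Only numpy, scipy, OpenCV 4.12 (cv2) and the standard library are available. Lean on these libraries where they do the work, as an engineer would, in place of code of your own. Each camera call takes 0.05 s, during which the arm holds its last target. There are 200 camera calls.

## Working session

There is one attempt and no reset: what is moved stays moved. The work goes in short steps, Python scripts to look and compute and a tool call to move; the robot and the scene stay as the last step left them, time stands still between calls to the robot, and variables do not carry over. Pictures are saved under pics/ and viewed, about 12 in all and at most 16, crops included, and the job is handed in when it is done.

Besides the shell and the picture viewer there is one more tool, called after "Request:" by a JSON object that holds its "fn" and its "kwargs", one argument or row to a line. send_rows: Moves the arm, as the interface text tells. Its arguments: {"type":"object","properties":{"deltas":{"type":"array"}},"required":["deltas"]}

```bash
mkdir -p pics; python3 - <<'E'
from bench import *
import cv2,numpy as np
o=get_obs();print({k:np.round(v,3).tolist() for k,v in o.items()})
for n in("scene","top"):
    d=get_image(n);cv2.imwrite(f"pics/{n}0.png",d["img"][:,:,::-1]);print(n,d.keys(),d["K"],np.round(d["world_from_camera"],3))
E
```

```text
{'time': 0.0, 'joints': [-1.549, 0.381, 1.298, -0.0, 1.464, -0.215], 'qvel': [0.001, -0.001, 0.0, 0.0, -0.0, -0.002], 'joint_torque': [0.003, -44.846, -23.128, -0.0, 0.005, 0.0], 'ee_pos': [0.129, -0.534, 0.303], 'orientation': [[-0.972, -0.0, 0.235], [-0.235, 0.001, -0.972], [-0.0, -1.0, -0.001]], 'contact_force': [0.601, 0.32, 0.307], 'ft_torque': [0.028, 0.026, -0.005], 'gripper_width': 1.003}
scene dict_keys(['img', 'K', 'world_from_camera']) [[542.73549603   0.         324.03701536]
 [  0.         542.73549603 237.57271982]
 [  0.           0.           1.        ]] [[-0.825 -0.414  0.385  0.918]
 [ 0.565 -0.58   0.587  0.657]
 [-0.019  0.701  0.712  0.794]
 [ 0.     0.     0.     1.   ]]
top dict_keys(['img', 'K', 'world_from_camera']) [[448.14611535   0.         318.11095206]
 [  0.         448.14611535 246.18143053]
 [  0.           0.           1.        ]] [[-0.015  0.996 -0.084  0.436]
 [-1.    -0.014  0.019  0.026]
 [ 0.018  0.084  0.996  0.959]
 [ 0.     0.     0.     1.   ]]
```

View pics/scene0.png

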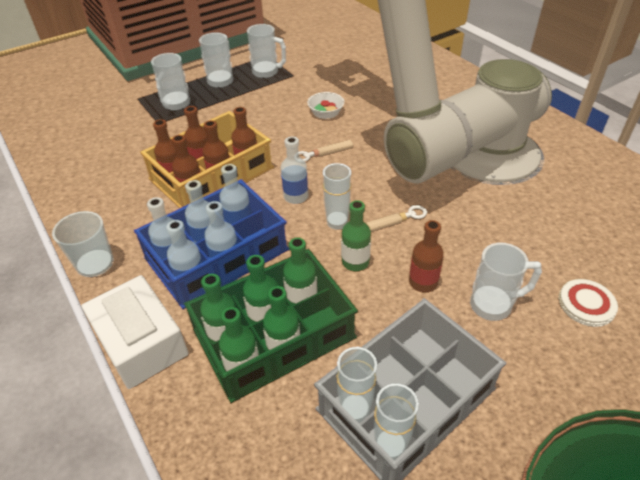

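View pics/top0.png

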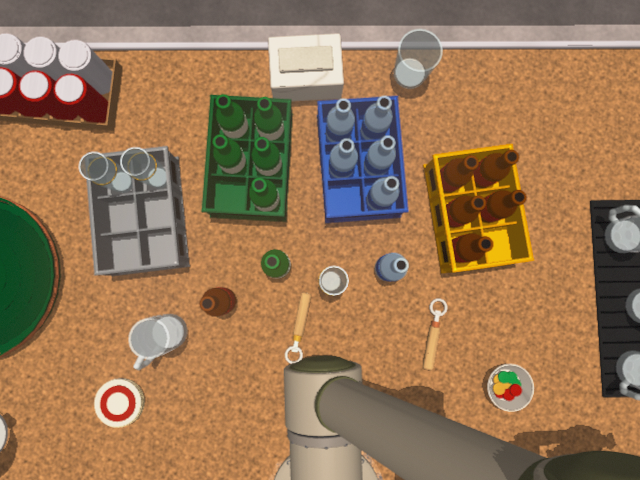

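The scene view and the top view show these, with top pixels in brackets:
- Left to right: grey crate (137,210), green crate (247,157), blue crate (362,158) and yellow crate (480,208).
- In front of them: brown bottle (217,301), green bottle (275,264), glass (334,281) and water bottle (392,267).
- Mug at (155,338).

I'll enlarge the top view to measure from it.

```bash
python3 - <<'E'
import cv2,numpy as np
a=cv2.imread("pics/top0.png")
def crop(x0,y0,x1,y1,s,step):
    c=cv2.resize(a[y0:y1,x0:x1],None,fx=s,fy=s,interpolation=cv2.INTER_CUBIC)
    for x in range(x0,x1,step):
        if x%step==0 or 1:
            X=-(-x//step)*step
            u=int((X-x0)*s);cv2.line(c,(u,0),(u,6),(255,255,255),1);cv2.putText(c,str(X),(u,16),0,.35,(255,255,255),1)
    for y in range(-(-y0//step)*step,y1,step):
        v=int((y-y0)*s);cv2.line(c,(0,v),(6,v),(255,255,255),1);cv2.putText(c,str(y),(8,v+4),0,.35,(255,255,255),1)
    return c
p=crop(190,235,420,325,3.4,20);q=crop(80,90,540,280,1.7,20)
w=800;P=lambda i:cv2.copyMakeBorder(i,0,0,0,w-i.shape[1],cv2.BORDER_CONSTANT)
o=np.vstack([P(p[:276]),P(q)])[:600];print(o.shape);cv2.imwrite("pics/z1.png",o)
E
```

```text
(599, 800, 3)
```

View pics/z1.png

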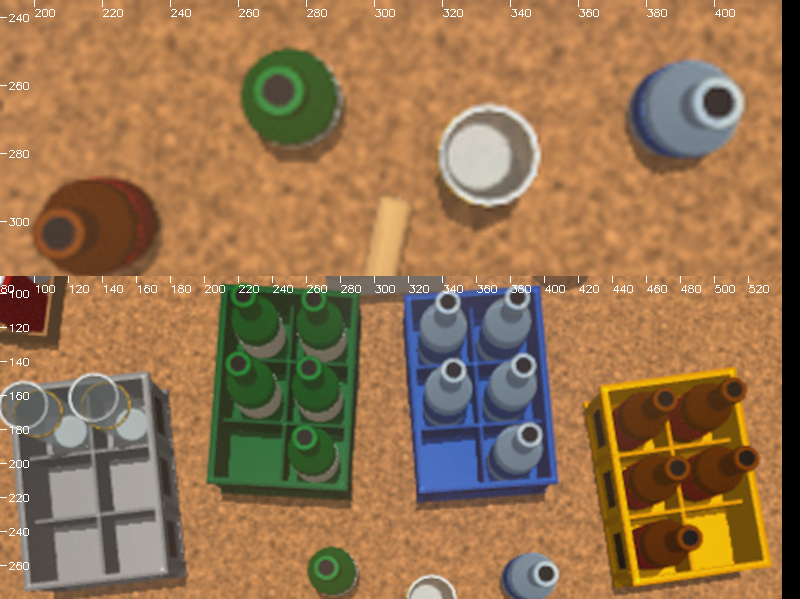

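```bash
cat > h.py <<'E'
from bench import *
import cv2,numpy as np
from scipy.optimize import least_squares
def ray(d,px,z):
    M=d["world_from_camera"];K=d["K"]
    v=np.linalg.inv(K)@[px[0],px[1],1];r=M[:3,:3]@[v[0],-v[1],-v[2]];o=M[:3,3]
    return o+r*(z-o[2])/r[2]
def proj(d,P):
    M=d["world_from_camera"];c=(np.atleast_2d(P)-M[:3,3])@M[:3,:3]
    q=np.c_[c[:,0],-c[:,1],-c[:,2]]@d["K"].T;return q[:,:2]/q[:,2:]
def crate(p,L):
    c,s=np.cos(p[2]),np.sin(p[2]);L=np.atleast_2d(L)
    return np.c_[p[0]+c*L[:,0]-s*L[:,1],p[1]+s*L[:,0]+c*L[:,1],L[:,2]]
E
python3 - <<'E'
from h import *
d=get_image("top")
for n,p,z in(("brown",(207.4,303.5),.15),("green",(272.1,261.5),.15),("water",(400.9,265.3),.15),("glass",(334.1,280.6),.135)): print(n,np.round(ray(d,p,z),4))
X,Y=.076,.038
cells=[(X,Y),(X,-Y),(0,Y),(0,-Y)]
T={"green":(cells+[(-X,-Y)],[(243,298),(313,299),(239,364),(310,369),(305,437)],.156),
"blue":(cells+[(-X,-Y)],[(448,302),(517,297),(453,370),(524,365),(529,435)],.156),
"yellow":(cells+[(-X,Y)],[(666,400),(734,390),(678,467),(746,458),(690,538)],.156),
"grey":(cells[:2],[(23,405),(96,398)],.141)}
im=d["img"][:,:,::-1].copy();im=cv2.resize(im,None,fx=2,fy=2)
for n,(L,u,z) in T.items():
    px=np.array(u)/1.7+[80,90-276/1.7]
    L3=np.c_[L,[z]*len(L)]
    f=lambda p:(proj(d,crate(p,L3))-px).ravel()
    r=least_squares(f,[.6,0,0]);print(n,np.round(r.x,4),np.round(r.fun,1))
    o=[(a*.116,b*.078,.08) for a,b in((1,1),(1,-1),(-1,-1),(-1,1))]
    pl=lambda P,c:cv2.polylines(im,[np.int32(proj(d,crate(r.x,P))*2)],True,c,1)
    pl(o,(255,0,255))
    for a in(-X,0,X):
        for b in(-Y,Y):pl([(a+i*.036,b+j*.036,.006) for i,j in((1,1),(1,-1),(-1,-1),(-1,1))],(255,255,0))
im=im[170:570,160:1090];im=cv2.resize(im,(800,344));cv2.imwrite("pics/o1.png",im)
E
```

```text
brown [0.4039 0.2094 0.15  ]
green [0.4772 0.0938 0.15  ]
water [ 0.4669 -0.139   0.15  ]
glass [ 0.4413 -0.0183  0.135 ]
green [ 0.6939  0.1481 -0.0576] [-0.  -1.   0.1  0.5 -0.2  0.5 -0.3 -0.5  0.4  0.4]
blue [ 0.6904 -0.0826  0.0572] [-0.1 -0.1  0.2  0.2  0.2 -0.  -0.4  0.2  0.2 -0.3]
yellow [ 0.5832 -0.3212  0.1285] [-0.3 -0.5  0.1 -0.2 -0.2  0.6  0.4  0.1 -0.  -0.1]
grey [0.5864 0.3757 0.0892] [ 0.7 -0.  -0.7  0.1]
```

View pics/o1.png

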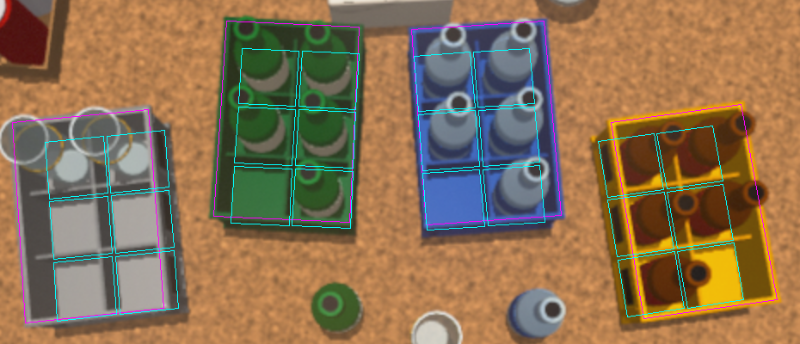

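The fits agree to within a pixel. The overlaid cell outlines match the crates, and the measured positions fit the given sizes. I'll start with the water bottle.

Request:
{"fn": "send_rows", "kwargs": {
  "deltas": [
    {"delta_pos": [0,0,0],"twist": [0,0.118,0],"grip": 1},
    {"delta_pos": [0,0,0],"twist": [0,0.118,0],"grip": 1},
    {"delta_pos": [-2.4,0,-2.8],"twist": [0,0,0],"grip": 1},
    {"delta_pos": [-2.4,0,-2.8],"twist": [0,0,0],"grip": 1},
    {"delta_pos": [-2.4,0,-2.8],"twist": [0,0,0],"grip": 1},
    {"delta_pos": [-2.4,0,-2.8],"twist": [0,0,0],"grip": 1},
    {"delta_pos": [-2.4,0,-2.8],"twist": [0,0,0],"grip": 1},
    {"delta_pos": [-2.4,0,-2.8],"twist": [0,0,0],"grip": 1},
    {"delta_pos": [-2.4,0,-2.8],"twist": [0,0,0],"grip": 1},
    {"delta_pos": [-2.4,0,-2.8],"twist": [0,0,0],"grip": 1},
    {"delta_pos": [-2.4,0,-2.8],"twist": [0,0,0],"grip": 1},
    {"delta_pos": [-2.4,0,-2.8],"twist": [0,0,0],"grip": 1}
  ]
}}

```text
time: 1.15
ee_pos: [0.3696, -0.2528, 0.3039]
orientation: [[-1.0, -0.0, 0.001], [-0.001, 0.0, -1.0], [0.0, -1.0, -0.0]]
contact_force: [0.9, -0.8, 1.0]
gripper_width: 1.003
```

Request:
{"fn": "send_rows", "kwargs": {
  "deltas": [
    {"delta_pos": [-2.4,0,-2.8],"twist": [0,0,0],"grip": 1},
    {"delta_pos": [-2.4,0,-2.8],"twist": [0,0,0],"grip": 1},
    {"delta_pos": [-2.4,0,-2.8],"twist": [0,0,0],"grip": 1},
    {"delta_pos": [-2.4,0,-2.8],"twist": [0,0,0],"grip": 1},
    {"delta_pos": [0,0,0],"twist": [0,0,0],"grip": 1},
    {"delta_pos": [0,2,0],"twist": [0,0,0],"grip": 1},
    {"delta_pos": [0,2,0],"twist": [0,0,0],"grip": 1},
    {"delta_pos": [0,0,0],"twist": [0,0,0],"grip": 1}
  ]
}}

```text
time: 1.82
ee_pos: [0.4637, -0.1417, 0.2608]
orientation: [[-1.0, -0.006, 0.001], [-0.001, 0.003, -1.0], [0.006, -1.0, -0.003]]
contact_force: [-0.7, -0.1, -0.8]
gripper_width: 0.998
```

```bash
python3 - <<'E'
from h import *
o=get_obs();print(np.round(o["ee_pos"],4))
d=get_image("scene");im=d["img"][:,:,::-1].copy()
for x,y in((.4669,-.139),(.4413,-.0183),(.4772,.0938),(.4039,.2094)):
    t=np.linspace(0,6.28,24)
    for r,z in((.013,.15),(.028,.0)):
        cv2.polylines(im,[np.int32(proj(d,np.c_[x+r*np.cos(t),y+r*np.sin(t),0*t+z]))],True,(255,0,255),1)
cv2.imwrite("pics/s2.png",cv2.resize(im[90:340,200:500],None,fx=2.3,fy=2.3))
E
```

```text
[ 0.4637 -0.1417  0.2608]
```

View pics/s2.png

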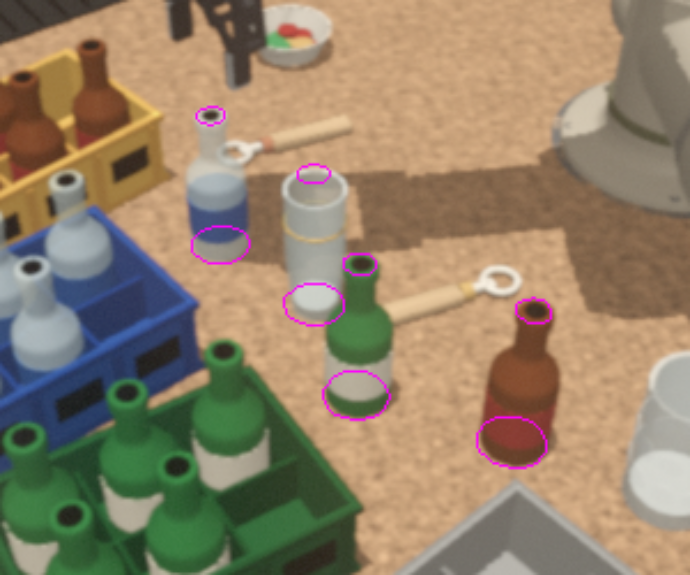

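The projected top and base circles sit on all the objects in the scene view too, so I'll descend and grip.

Request:
{"fn": "send_rows", "kwargs": {
  "deltas": [
    {"delta_pos": [-0.3,0,-0.3],"twist": [0,0,0],"grip": 1},
    {"delta_pos": [0,2,0],"twist": [0,0,0],"grip": 1},
    {"delta_pos": [0,2,0],"twist": [0,0,0],"grip": 1},
    {"delta_pos": [0,2,0],"twist": [0,0,0],"grip": 1},
    {"delta_pos": [0,1.6,0],"twist": [0,0,0],"grip": 1},
    {"delta_pos": [0,0,0],"twist": [0,0,0],"grip": 0.6},
    {"delta_pos": [0,0,0],"twist": [0,0,0],"grip": 0},
    {"delta_pos": [0,0,0],"twist": [0,0,0],"grip": 0},
    {"delta_pos": [0,0,0],"twist": [0,0,0],"grip": 0},
    {"delta_pos": [0,0,0],"twist": [0,0,0],"grip": 0},
    {"delta_pos": [0,0,0],"twist": [0,0,0],"grip": 0},
    {"delta_pos": [0,0,0],"twist": [0,0,0],"grip": 0}
  ]
}}

```text
time: 2.87
ee_pos: [0.4681, -0.1393, 0.1892]
orientation: [[-1.0, 0.002, 0.001], [-0.001, -0.001, -1.0], [-0.002, -1.0, 0.001]]
contact_force: [-0.9, 1.9, 6.2]
gripper_width: 0.287
```

Request:
{"fn": "send_rows", "kwargs": {
  "deltas": [
    {"delta_pos": [0,0,0],"twist": [0,0,0],"grip": 0},
    {"delta_pos": [0,0,0],"twist": [0,0,0],"grip": 0},
    {"delta_pos": [0,0,0],"twist": [0,0,0],"grip": 0},
    {"delta_pos": [0,0,0],"twist": [0,0,0],"grip": 0}
  ]
}}

```text
time: 3.2
ee_pos: [0.4681, -0.1394, 0.1892]
orientation: [[-1.0, 0.002, 0.001], [-0.001, -0.001, -1.0], [-0.002, -1.0, 0.001]]
contact_force: [-0.3, 0.7, 5.8]
gripper_width: 0.284
```

```bash
python3 - <<'E'
from h import *
C={"green":([.6939,.1481,-.0576],.038),"blue":([.6904,-.0826,.0572],.038),"yellow":([.5832,-.3212,.1285],-.038),"grey+":([.5864,.3757,.0892],.038),"grey-":([.5864,.3757,.0892],-.038)}
for n,(p,y) in C.items():print(n,np.round(crate(p,[-.076,y,0]),4))
E
```

```text
green [[0.6202 0.1904 0.    ]]
blue [[ 0.6124 -0.049   0.    ]]
yellow [[ 0.5127 -0.3686  0.    ]]
grey+ [[0.5073 0.4068 0.    ]]
grey- [[0.5141 0.3311 0.    ]]
```

Both fingers hold the neck: the opening of 0.284 is about 24 mm. I'll lift and carry it to the blue cell.

Request:
{"fn": "send_rows", "kwargs": {
  "deltas": [
    {"delta_pos": [0,-1,0],"twist": [0,0,0],"grip": 0},
    {"delta_pos": [0,-3,0],"twist": [0,0,0],"grip": 0},
    {"delta_pos": [0,-3,0],"twist": [0,0,0],"grip": 0},
    {"delta_pos": [0,-3,-1],"twist": [0,0,0],"grip": 0},
    {"delta_pos": [0,-2,-2],"twist": [0,0,0],"grip": 0},
    {"delta_pos": [-1.4,0,-2],"twist": [0,0,0],"grip": 0},
    {"delta_pos": [-2.5,0,-2],"twist": [0,0,0],"grip": 0},
    {"delta_pos": [-3,0,-2],"twist": [0,0,0],"grip": 0},
    {"delta_pos": [-3,0,0],"twist": [0,0,0],"grip": 0},
    {"delta_pos": [-2.5,0,0],"twist": [0,0,0],"grip": 0},
    {"delta_pos": [-2,0,0],"twist": [0,0,0],"grip": 0},
    {"delta_pos": [0,0,0],"twist": [0,0,0],"grip": 0}
  ]
}}

```text
time: 4.2
ee_pos: [0.6141, -0.0491, 0.3071]
orientation: [[-1.0, 0.0, 0.001], [-0.001, 0.0, -1.0], [-0.0, -1.0, -0.0]]
contact_force: [-0.0, -0.8, -2.0]
gripper_width: 0.286
```

Request:
{"fn": "send_rows", "kwargs": {
  "deltas": [
    {"delta_pos": [0,0,0],"twist": [0,0,0],"grip": 0},
    {"delta_pos": [0,0,0],"twist": [0,0,0],"grip": 0}
  ]
}}

```text
time: 4.37
ee_pos: [0.6111, -0.0492, 0.308]
orientation: [[-1.0, -0.001, 0.001], [-0.001, 0.0, -1.0], [0.001, -1.0, -0.0]]
contact_force: [-0.3, -0.2, -0.8]
gripper_width: 0.287
```

```bash
cat > v.py <<'E'
from h import *
import sys
# v.py name x y z : scene+top crops with predicted bottle rings (base z, r) and the cell outline
n=sys.argv[1];x,y,z=map(float,sys.argv[2:5]);p,cy={"green":([.6939,.1481,-.0576],.038),"blue":([.6904,-.0826,.0572],.038),"yellow":([.5832,-.3212,.1285],-.038),"grey":([.5864,.3757,.0892],-.038)}[n]
out=[]
for c in("scene","top"):
    d=get_image(c);im=cv2.resize(d["img"][:,:,::-1],None,fx=3,fy=3,interpolation=cv2.INTER_CUBIC);t=np.linspace(0,6.28,30)
    P=lambda q,col:cv2.polylines(im,[np.int32(proj(d,q)*3)],True,col,1)
    P(np.c_[x+.028*np.cos(t),y+.028*np.sin(t),0*t+z],(255,0,255))
    for zz,w in((.055,.036),(.006,.036)):P(crate(p,[(-.076+i*w,cy+j*w,zz) for i,j in((1,1),(1,-1),(-1,-1),(-1,1))]),(0,255,255))
    u=(proj(d,[x,y,.1])[0]*3).astype(int);a=max(u[0]-199,0);b=max(u[1]-220,0)
    k=im[b:b+440,a:a+398];out.append(cv2.copyMakeBorder(k,0,440-k.shape[0],0,398-k.shape[1],cv2.BORDER_CONSTANT))
cv2.imwrite(sys.argv[5],np.hstack(out));o=get_obs();print(np.round(o["ee_pos"],4),np.round(o["contact_force"],1),o["gripper_width"])
E
python3 v.py blue .612 -.049 .12 pics/w3.png
```

```text
[ 0.6109 -0.0493  0.3084] [ 0.2  0.2 -1.5] 0.2877700366672676
```

View pics/w3.png

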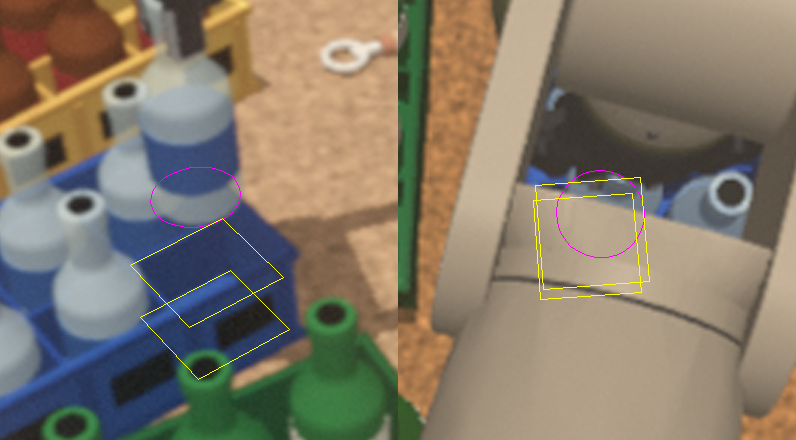

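The bottle hangs upright over the free blue cell, and its base matches the predicted ring. I'll lower it slowly over the last part.

Request:
{"fn": "send_rows", "kwargs": {
  "deltas": [
    {"delta_pos": [-0.1,2,0],"twist": [0,0,0],"grip": 0},
    {"delta_pos": [0,2,0],"twist": [0,0,0],"grip": 0},
    {"delta_pos": [0,2,0],"twist": [0,0,0],"grip": 0},
    {"delta_pos": [0,2,0],"twist": [0,0,0],"grip": 0},
    {"delta_pos": [0,1.5,0],"twist": [0,0,0],"grip": 0},
    {"delta_pos": [0,0.8,0],"twist": [0,0,0],"grip": 0},
    {"delta_pos": [0,0.5,0],"twist": [0,0,0],"grip": 0},
    {"delta_pos": [0,0.3,0],"twist": [0,0,0],"grip": 0},
    {"delta_pos": [0,0.1,0],"twist": [0,0,0],"grip": 0},
    {"delta_pos": [0,0,0],"twist": [0,0,0],"grip": 0},
    {"delta_pos": [0,0,0],"twist": [0,0,0],"grip": 0},
    {"delta_pos": [0,0,0],"twist": [0,0,0],"grip": 0}
  ]
}}

```text
time: 5.47
ee_pos: [0.6128, -0.0493, 0.1966]
orientation: [[-1.0, 0.001, 0.001], [-0.001, -0.0, -1.0], [-0.001, -1.0, 0.0]]
contact_force: [0.9, -0.2, -2.1]
gripper_width: 0.287
```

Request:
{"fn": "send_rows", "kwargs": {
  "deltas": [
    {"delta_pos": [0,0.15,0],"twist": [0,0,0],"grip": 0},
    {"delta_pos": [0,0,0],"twist": [0,0,0],"grip": 0},
    {"delta_pos": [0,0,0],"twist": [0,0,0],"grip": 0}
  ]
}}

```text
time: 5.72
ee_pos: [0.6129, -0.0492, 0.1952]
orientation: [[-1.0, 0.002, 0.001], [-0.001, -0.0, -1.0], [-0.002, -1.0, 0.0]]
contact_force: [-1.1, 1.0, 4.4]
gripper_width: 0.291
```

The force is now +4.4 N, so the bottle stands on the crate floor. I'll open partway, retreat upward and go above the green bottle.

Request:
{"fn": "send_rows", "kwargs": {
  "deltas": [
    {"delta_pos": [0,0,0],"twist": [0,0,0],"grip": 0.55},
    {"delta_pos": [0,0,0],"twist": [0,0,0],"grip": 0.55},
    {"delta_pos": [0,0,0],"twist": [0,0,0],"grip": 0.55},
    {"delta_pos": [0,0,0],"twist": [0,0,0],"grip": 0.55},
    {"delta_pos": [0,-1,0],"twist": [0,0,0],"grip": 0.55},
    {"delta_pos": [0,-3,0],"twist": [0,0,0],"grip": 0.55},
    {"delta_pos": [0,-3.5,0],"twist": [0,0,0],"grip": 0.55},
    {"delta_pos": [0,-3,0],"twist": [0,0,0],"grip": 0.55}
  ]
}}

```text
time: 6.38
ee_pos: [0.6125, -0.0492, 0.3021]
orientation: [[-1.0, 0.001, 0.001], [-0.001, -0.0, -1.0], [-0.001, -1.0, 0.0]]
contact_force: [0.6, 0.1, -0.5]
gripper_width: 0.55
```

Request:
{"fn": "send_rows", "kwargs": {
  "deltas": [
    {"delta_pos": [1.6,0,-1.6],"twist": [0,0,0],"grip": 1},
    {"delta_pos": [2.4,0,-2.5],"twist": [0,0,0],"grip": 1},
    {"delta_pos": [2.4,0,-2.5],"twist": [0,0,0],"grip": 1},
    {"delta_pos": [2.4,0,-2.5],"twist": [0,0,0],"grip": 1},
    {"delta_pos": [2.4,0,-2.5],"twist": [0,0,0],"grip": 1},
    {"delta_pos": [2.4,0,-2.7],"twist": [0,0,0],"grip": 1},
    {"delta_pos": [0,2,0],"twist": [0,0,0],"grip": 1},
    {"delta_pos": [0,2,0],"twist": [0,0,0],"grip": 1},
    {"delta_pos": [0,0,0],"twist": [0,0,0],"grip": 1},
    {"delta_pos": [0,0,0],"twist": [0,0,0],"grip": 1}
  ]
}}

```text
time: 7.22
ee_pos: [0.4765, 0.0936, 0.2599]
orientation: [[-1.0, -0.001, 0.001], [-0.001, 0.0, -1.0], [0.001, -1.0, -0.0]]
contact_force: [0.5, 0.1, -0.4]
gripper_width: 1.001
```

```bash
python3 v.py blue .612 -.049 .006 pics/w4.png
```

```text
[0.4771 0.0934 0.2607] [ 0.6 -0.2 -0.7] 0.9995171743251084
```

View pics/w4.png

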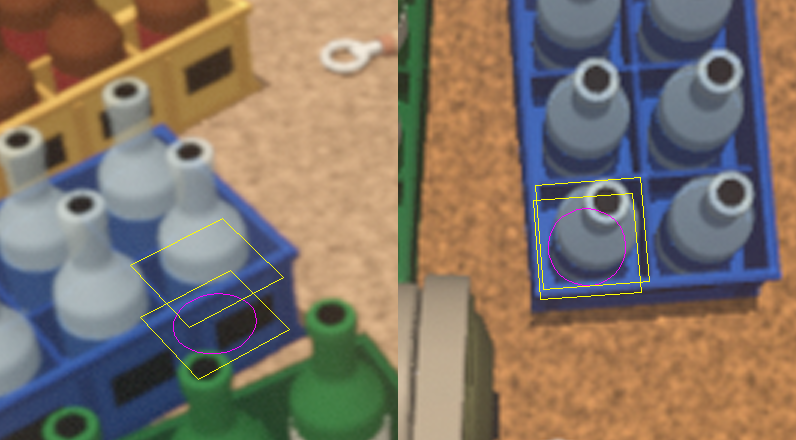

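The water bottle stands upright inside the blue cell, at top-view ring (588,245). Next I'll grasp the green bottle.

Request:
{"fn": "send_rows", "kwargs": {
  "deltas": [
    {"delta_pos": [0,2,0],"twist": [0,0,0],"grip": 1},
    {"delta_pos": [0,2,0],"twist": [0,0,0],"grip": 1},
    {"delta_pos": [0,2,0],"twist": [0,0,0],"grip": 1},
    {"delta_pos": [0,1.2,0],"twist": [0,0,0],"grip": 1},
    {"delta_pos": [0,0,0],"twist": [0,0,0],"grip": 0.6},
    {"delta_pos": [0,0,0],"twist": [0,0,0],"grip": 0},
    {"delta_pos": [0,0,0],"twist": [0,0,0],"grip": 0},
    {"delta_pos": [0,0,0],"twist": [0,0,0],"grip": 0},
    {"delta_pos": [0,0,0],"twist": [0,0,0],"grip": 0},
    {"delta_pos": [0,0,0],"twist": [0,0,0],"grip": 0},
    {"delta_pos": [0,0,0],"twist": [0,0,0],"grip": 0},
    {"delta_pos": [0,0,0],"twist": [0,0,0],"grip": 0}
  ]
}}

```text
time: 8.32
ee_pos: [0.477, 0.0938, 0.1885]
orientation: [[-1.0, 0.002, 0.001], [-0.001, 0.0, -1.0], [-0.002, -1.0, -0.0]]
contact_force: [0.1, 1.6, 6.9]
gripper_width: 0.288
```

Request:
{"fn": "send_rows", "kwargs": {
  "deltas": [
    {"delta_pos": [0,0,0],"twist": [0,0,0],"grip": 0},
    {"delta_pos": [0,0,0],"twist": [0,0,0],"grip": 0}
  ]
}}

```text
time: 8.48
ee_pos: [0.477, 0.0938, 0.1885]
orientation: [[-1.0, 0.002, 0.001], [-0.001, 0.0, -1.0], [-0.002, -1.0, -0.0]]
contact_force: [0.1, 1.7, 6.3]
gripper_width: 0.289
```

Request:
{"fn": "send_rows", "kwargs": {
  "deltas": [
    {"delta_pos": [0,-1,0],"twist": [0,0,0],"grip": 0},
    {"delta_pos": [0,-3,0],"twist": [0,0,0],"grip": 0},
    {"delta_pos": [0,-3,0],"twist": [0,0,0],"grip": 0},
    {"delta_pos": [0,-3,-1],"twist": [0,0,0],"grip": 0},
    {"delta_pos": [0,-2,-2.2],"twist": [0,0,0],"grip": 0},
    {"delta_pos": [-1.4,0,-2.5],"twist": [0,0,0],"grip": 0},
    {"delta_pos": [-2.5,0,-2.5],"twist": [0,0,0],"grip": 0},
    {"delta_pos": [-3,0,-1.5],"twist": [0,0,0],"grip": 0},
    {"delta_pos": [-3,0,0],"twist": [0,0,0],"grip": 0},
    {"delta_pos": [-2.5,0,0],"twist": [0,0,0],"grip": 0},
    {"delta_pos": [-1.9,0,0],"twist": [0,0,0],"grip": 0},
    {"delta_pos": [0,0,0],"twist": [0,0,0],"grip": 0}
  ]
}}

```text
time: 9.48
ee_pos: [0.6219, 0.1903, 0.3059]
orientation: [[-1.0, -0.001, -0.0], [0.0, -0.0, -1.0], [0.001, -1.0, 0.0]]
contact_force: [-0.1, 0.2, -2.9]
gripper_width: 0.287
```

Request:
{"fn": "send_rows", "kwargs": {
  "deltas": [
    {"delta_pos": [0,0,0],"twist": [0,0,0],"grip": 0},
    {"delta_pos": [0,0,0],"twist": [0,0,0],"grip": 0}
  ]
}}

```text
time: 9.65
ee_pos: [0.6188, 0.1908, 0.3073]
orientation: [[-1.0, -0.001, 0.001], [-0.001, -0.0, -1.0], [0.001, -1.0, 0.0]]
contact_force: [-0.4, -0.3, -2.6]
gripper_width: 0.29
```

```bash
python3 v.py green .620 .190 .12 pics/w5.png
```

```text
[0.6186 0.1909 0.3078] [-0.   0.1 -2.4] 0.2888563511253292
```

View pics/w5.png

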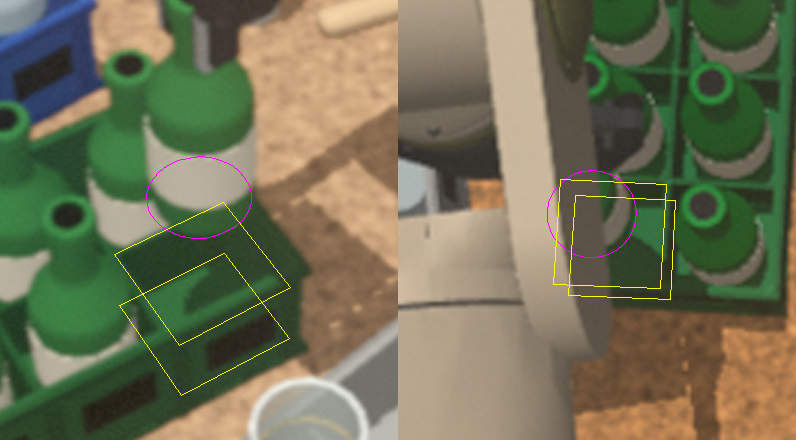

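The green bottle hangs upright above its free cell, with its base on the ring at scene (200,198). The total to lower is 13.3 cm less a little: from 0.308 to 0.195.

Request:
{"fn": "send_rows", "kwargs": {
  "deltas": [
    {"delta_pos": [-0.1,2,0],"twist": [0,0,0],"grip": 0},
    {"delta_pos": [0,2,0],"twist": [0,0,0],"grip": 0},
    {"delta_pos": [0,2,0],"twist": [0,0,0],"grip": 0},
    {"delta_pos": [0,2,0],"twist": [0,0,0],"grip": 0},
    {"delta_pos": [0,1.5,0],"twist": [0,0,0],"grip": 0},
    {"delta_pos": [0,0.8,0],"twist": [0,0,0],"grip": 0},
    {"delta_pos": [0,0.5,0],"twist": [0,0,0],"grip": 0},
    {"delta_pos": [0,0.3,0],"twist": [0,0,0],"grip": 0},
    {"delta_pos": [0,0.2,0],"twist": [0,0,0],"grip": 0},
    {"delta_pos": [0,0,0],"twist": [0,0,0],"grip": 0},
    {"delta_pos": [0,0,0],"twist": [0,0,0],"grip": 0},
    {"delta_pos": [0,0,0],"twist": [0,0,0],"grip": 0}
  ]
}}

```text
time: 10.75
ee_pos: [0.6206, 0.1908, 0.1951]
orientation: [[-1.0, 0.001, 0.001], [-0.001, 0.0, -1.0], [-0.001, -1.0, -0.0]]
contact_force: [0.6, 0.0, -1.5]
gripper_width: 0.286
```

Request:
{"fn": "send_rows", "kwargs": {
  "deltas": [
    {"delta_pos": [0,0.1,0],"twist": [0,0,0],"grip": 0},
    {"delta_pos": [0,0,0],"twist": [0,0,0],"grip": 0},
    {"delta_pos": [0,0,0],"twist": [0,0,0],"grip": 0}
  ]
}}

```text
time: 11.0
ee_pos: [0.6207, 0.1909, 0.1945]
orientation: [[-1.0, 0.002, 0.001], [-0.001, 0.0, -1.0], [-0.002, -1.0, -0.0]]
contact_force: [-0.8, 1.0, 5.3]
gripper_width: 0.289
```

It has touched down at +5.3 N. I'll release, lift and go above the brown bottle.

Request:
{"fn": "send_rows", "kwargs": {
  "deltas": [
    {"delta_pos": [0,0,0],"twist": [0,0,0],"grip": 0.55},
    {"delta_pos": [0,0,0],"twist": [0,0,0],"grip": 0.55},
    {"delta_pos": [0,0,0],"twist": [0,0,0],"grip": 0.55},
    {"delta_pos": [0,0,0],"twist": [0,0,0],"grip": 0.55},
    {"delta_pos": [0,-1,0],"twist": [0,0,0],"grip": 0.55},
    {"delta_pos": [0,-3,0],"twist": [0,0,0],"grip": 0.55},
    {"delta_pos": [0,-3.5,0],"twist": [0,0,0],"grip": 0.55},
    {"delta_pos": [0,-3,0],"twist": [0,0,0],"grip": 0.55}
  ]
}}

```text
time: 11.67
ee_pos: [0.6203, 0.1907, 0.3011]
orientation: [[-1.0, 0.001, 0.001], [-0.001, 0.0, -1.0], [-0.001, -1.0, -0.0]]
contact_force: [-0.1, 0.1, 1.6]
gripper_width: 0.55
```

Request:
{"fn": "send_rows", "kwargs": {
  "deltas": [
    {"delta_pos": [1.7,0,0],"twist": [0,0,0],"grip": 1},
    {"delta_pos": [3,0,0],"twist": [0,0,0],"grip": 1},
    {"delta_pos": [3,0,-0.3],"twist": [0,0,0],"grip": 1},
    {"delta_pos": [3,0,-0.3],"twist": [0,0,0],"grip": 1},
    {"delta_pos": [3,0,-0.3],"twist": [0,0,0],"grip": 1},
    {"delta_pos": [3,0,-0.3],"twist": [0,0,0],"grip": 1},
    {"delta_pos": [3,0,-0.4],"twist": [0,0,0],"grip": 1},
    {"delta_pos": [2,0,-0.3],"twist": [0,0,0],"grip": 1},
    {"delta_pos": [0,2,0],"twist": [0,0,0],"grip": 1},
    {"delta_pos": [0,2,0],"twist": [0,0,0],"grip": 1},
    {"delta_pos": [0,0,0],"twist": [0,0,0],"grip": 1},
    {"delta_pos": [0,0,0],"twist": [0,0,0],"grip": 1}
  ]
}}

```text
time: 12.67
ee_pos: [0.4035, 0.2096, 0.2589]
orientation: [[-1.0, -0.001, 0.001], [-0.001, -0.0, -1.0], [0.001, -1.0, 0.0]]
contact_force: [0.1, -0.1, 1.0]
gripper_width: 1.0
```

```bash
python3 v.py green .620 .190 .006 pics/w6.png; python3 - <<'E'
from h import *
print(proj(get_image("scene"),[.4039,.2094,.15]))
E
```

```text
[0.404  0.2096 0.2597] [-0.8 -0.1 -0.2] 1.001026454411852
[[432.19288698 225.271331  ]]
```

View pics/w6.png

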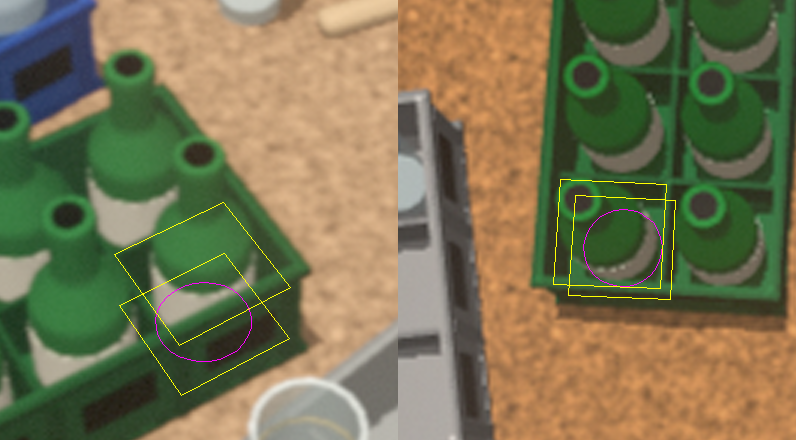

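The green bottle stands in its cell. Next I'll grasp the brown one.

Request:
{"fn": "send_rows", "kwargs": {
  "deltas": [
    {"delta_pos": [0,2,0],"twist": [0,0,0],"grip": 1},
    {"delta_pos": [0,2,0],"twist": [0,0,0],"grip": 1},
    {"delta_pos": [0,2,0],"twist": [0,0,0],"grip": 1},
    {"delta_pos": [0,1.1,0],"twist": [0,0,0],"grip": 1},
    {"delta_pos": [0,0,0],"twist": [0,0,0],"grip": 0.6},
    {"delta_pos": [0,0,0],"twist": [0,0,0],"grip": 0},
    {"delta_pos": [0,0,0],"twist": [0,0,0],"grip": 0},
    {"delta_pos": [0,0,0],"twist": [0,0,0],"grip": 0},
    {"delta_pos": [0,0,0],"twist": [0,0,0],"grip": 0},
    {"delta_pos": [0,0,0],"twist": [0,0,0],"grip": 0},
    {"delta_pos": [0,0,0],"twist": [0,0,0],"grip": 0},
    {"delta_pos": [0,0,0],"twist": [0,0,0],"grip": 0}
  ]
}}

```text
time: 13.82
ee_pos: [0.4038, 0.2098, 0.1884]
orientation: [[-1.0, 0.002, 0.001], [-0.001, 0.001, -1.0], [-0.002, -1.0, -0.001]]
contact_force: [0.3, 1.1, 6.6]
gripper_width: 0.288
```

Request:
{"fn": "send_rows", "kwargs": {
  "deltas": [
    {"delta_pos": [0,0,0],"twist": [0,0,0],"grip": 0},
    {"delta_pos": [0,0,0],"twist": [0,0,0],"grip": 0}
  ]
}}

```text
time: 13.98
ee_pos: [0.4038, 0.2098, 0.1884]
orientation: [[-1.0, 0.002, 0.001], [-0.001, 0.001, -1.0], [-0.002, -1.0, -0.001]]
contact_force: [-0.4, 1.6, 5.8]
gripper_width: 0.286
```

The brown neck is held. I'll lift it 18 cm so its base clears the glass, then carry it to the yellow crate.

Request:
{"fn": "send_rows", "kwargs": {
  "deltas": [
    {"delta_pos": [0,-1,0],"twist": [0,0,0],"grip": 0},
    {"delta_pos": [0,-3,0],"twist": [0,0,0],"grip": 0},
    {"delta_pos": [0,-3,0],"twist": [0,0,0],"grip": 0},
    {"delta_pos": [0,-3,0],"twist": [0,0,0],"grip": 0},
    {"delta_pos": [0,-3,0],"twist": [0,0,0],"grip": 0},
    {"delta_pos": [0,-3,0],"twist": [0,0,0],"grip": 0},
    {"delta_pos": [0,-2,1],"twist": [0,0,0],"grip": 0},
    {"delta_pos": [-0.5,0,2],"twist": [0,0,0],"grip": 0},
    {"delta_pos": [-0.5,0,2.8],"twist": [0,0,0],"grip": 0},
    {"delta_pos": [-0.5,0,2.8],"twist": [0,0,0],"grip": 0},
    {"delta_pos": [-0.5,0,2.8],"twist": [0,0,0],"grip": 0},
    {"delta_pos": [-0.5,0,2.8],"twist": [0,0,0],"grip": 0}
  ]
}}

```text
time: 14.98
ee_pos: [0.4282, 0.0664, 0.3675]
orientation: [[-1.0, -0.0, 0.001], [-0.001, 0.0, -1.0], [0.0, -1.0, -0.0]]
contact_force: [1.1, 0.5, -1.7]
gripper_width: 0.288
```

Request:
{"fn": "send_rows", "kwargs": {
  "deltas": [
    {"delta_pos": [-0.6,0,2.8],"twist": [0,0,0],"grip": 0},
    {"delta_pos": [-0.6,0,2.8],"twist": [0,0,0],"grip": 0},
    {"delta_pos": [-0.6,0,2.8],"twist": [0,0,0],"grip": 0},
    {"delta_pos": [-0.6,0,2.8],"twist": [0,0,0],"grip": 0},
    {"delta_pos": [-0.6,0,2.8],"twist": [0,0,0],"grip": 0},
    {"delta_pos": [-0.6,0,2.8],"twist": [0,0,0],"grip": 0},
    {"delta_pos": [-0.6,0,2.8],"twist": [0,0,0],"grip": 0},
    {"delta_pos": [-0.6,0,2.8],"twist": [0,0,0],"grip": 0},
    {"delta_pos": [-0.6,0,2.8],"twist": [0,0,0],"grip": 0},
    {"delta_pos": [-0.6,0,2.8],"twist": [0,0,0],"grip": 0},
    {"delta_pos": [-0.6,0,2.8],"twist": [0,0,0],"grip": 0},
    {"delta_pos": [-0.6,0,2.8],"twist": [0,0,0],"grip": 0}
  ]
}}

```text
time: 15.98
ee_pos: [0.5007, -0.2696, 0.3673]
orientation: [[-1.0, -0.001, 0.001], [-0.001, 0.001, -1.0], [0.001, -1.0, -0.001]]
contact_force: [0.7, 1.1, -2.4]
gripper_width: 0.284
```

Request:
{"fn": "send_rows", "kwargs": {
  "deltas": [
    {"delta_pos": [-0.4,0,2.8],"twist": [0,0,0],"grip": 0},
    {"delta_pos": [-0.4,0,2.8],"twist": [0,0,0],"grip": 0},
    {"delta_pos": [-0.4,0,2.4],"twist": [0,0,0],"grip": 0},
    {"delta_pos": [0,1,1.5],"twist": [0,0,0],"grip": 0},
    {"delta_pos": [0,2,0.5],"twist": [0,0,0],"grip": 0},
    {"delta_pos": [0,2,0],"twist": [0,0,0],"grip": 0},
    {"delta_pos": [0,1,0],"twist": [0,0,0],"grip": 0},
    {"delta_pos": [0,0,0],"twist": [0,0,0],"grip": 0},
    {"delta_pos": [0,0,0],"twist": [0,0,0],"grip": 0},
    {"delta_pos": [0,0,0],"twist": [0,0,0],"grip": 0}
  ]
}}

```text
time: 16.82
ee_pos: [0.5131, -0.3681, 0.3088]
orientation: [[-1.0, 0.002, 0.001], [-0.001, -0.002, -1.0], [-0.002, -1.0, 0.002]]
contact_force: [0.2, 0.4, -2.9]
gripper_width: 0.286
```

```bash
python3 v.py yellow .5127 -.3686 .12 pics/w7.png
```

```text
[ 0.5131 -0.3682  0.3088] [-0.1  0.1 -2.9] 0.28870720928864585
```

View pics/w7.png

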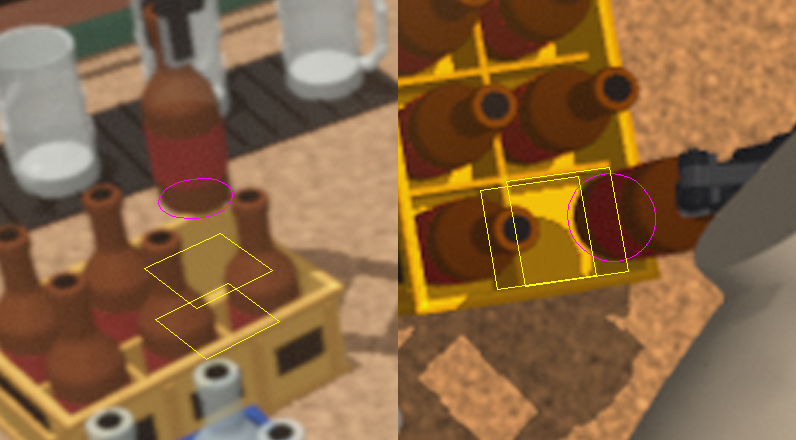

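The brown bottle hangs upright over its cell, about 3 mm right of prediction in the top view and on it in the scene view. I'll nudge it 1.5 mm and lower it.

Request:
{"fn": "send_rows", "kwargs": {
  "deltas": [
    {"delta_pos": [0,2,-0.15],"twist": [0,0,0],"grip": 0},
    {"delta_pos": [0,2,0],"twist": [0,0,0],"grip": 0},
    {"delta_pos": [0,2,0],"twist": [0,0,0],"grip": 0},
    {"delta_pos": [0,2,0],"twist": [0,0,0],"grip": 0},
    {"delta_pos": [0,1.5,0],"twist": [0,0,0],"grip": 0},
    {"delta_pos": [0,0.8,0],"twist": [0,0,0],"grip": 0},
    {"delta_pos": [0,0.5,0],"twist": [0,0,0],"grip": 0},
    {"delta_pos": [0,0.3,0],"twist": [0,0,0],"grip": 0},
    {"delta_pos": [0,0.2,0],"twist": [0,0,0],"grip": 0},
    {"delta_pos": [0,0,0],"twist": [0,0,0],"grip": 0},
    {"delta_pos": [0,0,0],"twist": [0,0,0],"grip": 0},
    {"delta_pos": [0,0,0],"twist": [0,0,0],"grip": 0}
  ]
}}

```text
time: 17.92
ee_pos: [0.513, -0.3669, 0.1951]
orientation: [[-1.0, 0.001, 0.001], [-0.001, -0.001, -1.0], [-0.001, -1.0, 0.001]]
contact_force: [0.2, -0.9, -2.3]
gripper_width: 0.293
```

Request:
{"fn": "send_rows", "kwargs": {
  "deltas": [
    {"delta_pos": [0,0.1,0],"twist": [0,0,0],"grip": 0},
    {"delta_pos": [0,0,0],"twist": [0,0,0],"grip": 0},
    {"delta_pos": [0,0,0],"twist": [0,0,0],"grip": 0}
  ]
}}

```text
time: 18.17
ee_pos: [0.5131, -0.367, 0.1945]
orientation: [[-1.0, 0.001, 0.001], [-0.001, -0.001, -1.0], [-0.001, -1.0, 0.001]]
contact_force: [-1.0, 2.0, 5.7]
gripper_width: 0.285
```

It has touched down. I'll release, lift and go above the glass.

Request:
{"fn": "send_rows", "kwargs": {
  "deltas": [
    {"delta_pos": [0,0,0],"twist": [0,0,0],"grip": 0.55},
    {"delta_pos": [0,0,0],"twist": [0,0,0],"grip": 0.55},
    {"delta_pos": [0,0,0],"twist": [0,0,0],"grip": 0.55},
    {"delta_pos": [0,0,0],"twist": [0,0,0],"grip": 0.55},
    {"delta_pos": [0,-1,0],"twist": [0,0,0],"grip": 0.55},
    {"delta_pos": [0,-3,0],"twist": [0,0,0],"grip": 0.55},
    {"delta_pos": [0,-3.5,0],"twist": [0,0,0],"grip": 0.55},
    {"delta_pos": [0,-3,0],"twist": [0,0,0],"grip": 0.55}
  ]
}}

```text
time: 18.83
ee_pos: [0.5128, -0.3668, 0.3011]
orientation: [[-1.0, 0.001, 0.001], [-0.001, -0.001, -1.0], [-0.001, -1.0, 0.001]]
contact_force: [0.7, -0.5, 1.1]
gripper_width: 0.548
```

Request:
{"fn": "send_rows", "kwargs": {
  "deltas": [
    {"delta_pos": [0.4,0,-1.6],"twist": [0,0,0],"grip": 1},
    {"delta_pos": [0.6,0,-3],"twist": [0,0,0],"grip": 1},
    {"delta_pos": [0.6,0,-3],"twist": [0,0,0],"grip": 1},
    {"delta_pos": [0.6,0,-3],"twist": [0,0,0],"grip": 1},
    {"delta_pos": [0.6,0,-3],"twist": [0,0,0],"grip": 1},
    {"delta_pos": [0.6,0,-3],"twist": [0,0,0],"grip": 1},
    {"delta_pos": [0.6,0,-3],"twist": [0,0,0],"grip": 1},
    {"delta_pos": [0.6,0,-3],"twist": [0,0,0],"grip": 1},
    {"delta_pos": [0.6,0,-3],"twist": [0,0,0],"grip": 1},
    {"delta_pos": [0.6,0,-3],"twist": [0,0,0],"grip": 1},
    {"delta_pos": [0.7,0,-3],"twist": [0,0,0],"grip": 1},
    {"delta_pos": [0.7,0,-2.2],"twist": [0,0,0],"grip": 1}
  ]
}}

```text
time: 19.83
ee_pos: [0.4399, -0.0269, 0.2992]
orientation: [[-1.0, 0.001, 0.002], [-0.002, 0.0, -1.0], [-0.001, -1.0, -0.0]]
contact_force: [0.5, 0.3, 0.3]
gripper_width: 1.005
```

Request:
{"fn": "send_rows", "kwargs": {
  "deltas": [
    {"delta_pos": [0,2,-1],"twist": [0,0,0],"grip": 1},
    {"delta_pos": [0,2,0],"twist": [0,0,0],"grip": 1},
    {"delta_pos": [0,0,0],"twist": [0,0,0],"grip": 1},
    {"delta_pos": [0,0,0],"twist": [0,0,0],"grip": 1}
  ]
}}

```text
time: 20.17
ee_pos: [0.4406, -0.0189, 0.2589]
orientation: [[-1.0, -0.001, 0.001], [-0.001, 0.0, -1.0], [0.001, -1.0, -0.0]]
contact_force: [0.5, -1.4, 0.4]
gripper_width: 1.001
```

```bash
python3 v.py yellow .513 -.367 .006 pics/w8.png
```

```text
[ 0.4412 -0.0194  0.2597] [-0.  -0.7  0.2] 0.995961937247914
```

View pics/w8.png

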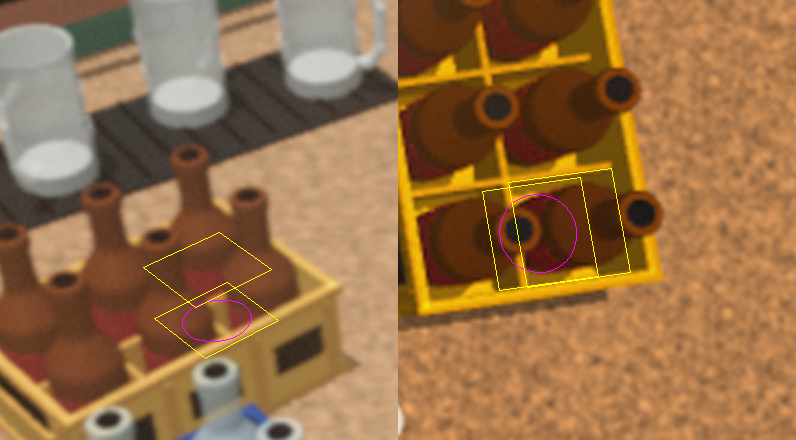

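The brown bottle is upright in the yellow cell, with its top at (641,213) in line with its row. Next I'll grasp the glass on its outside.

Request:
{"fn": "send_rows", "kwargs": {
  "deltas": [
    {"delta_pos": [0,2,-0.1],"twist": [0,0,0],"grip": 1},
    {"delta_pos": [0,2,0],"twist": [0,0,0],"grip": 1},
    {"delta_pos": [0,2,0],"twist": [0,0,0],"grip": 1},
    {"delta_pos": [0,2,0],"twist": [0,0,0],"grip": 1},
    {"delta_pos": [0,1.5,0],"twist": [0,0,0],"grip": 1},
    {"delta_pos": [0,0,0],"twist": [0,0,0],"grip": 1},
    {"delta_pos": [0,0,0],"twist": [0,0,0],"grip": 0.7},
    {"delta_pos": [0,0,0],"twist": [0,0,0],"grip": 0.5},
    {"delta_pos": [0,0,0],"twist": [0,0,0],"grip": 0.2},
    {"delta_pos": [0,0,0],"twist": [0,0,0],"grip": 0},
    {"delta_pos": [0,0,0],"twist": [0,0,0],"grip": 0},
    {"delta_pos": [0,0,0],"twist": [0,0,0],"grip": 0}
  ]
}}

```text
time: 21.27
ee_pos: [0.4413, -0.018, 0.165]
orientation: [[-1.0, 0.003, 0.001], [-0.001, -0.001, -1.0], [-0.003, -1.0, 0.001]]
contact_force: [-0.3, 2.1, 6.2]
gripper_width: 0.618
```

Request:
{"fn": "send_rows", "kwargs": {
  "deltas": [
    {"delta_pos": [0,0,0],"twist": [0,0,0],"grip": 0},
    {"delta_pos": [0,0,0],"twist": [0,0,0],"grip": 0},
    {"delta_pos": [0,0,0],"twist": [0,0,0],"grip": 0}
  ]
}}

```text
time: 21.52
ee_pos: [0.4413, -0.018, 0.165]
orientation: [[-1.0, 0.003, 0.001], [-0.001, -0.001, -1.0], [-0.003, -1.0, 0.001]]
contact_force: [-0.7, 1.1, 6.1]
gripper_width: 0.619
```

The opening of 0.62 is about 53 mm, so the glass is held. I'll lift and carry it to the near right cell of the grey crate.

Request:
{"fn": "send_rows", "kwargs": {
  "deltas": [
    {"delta_pos": [0,-1,0],"twist": [0,0,0],"grip": 0},
    {"delta_pos": [0,-3,0],"twist": [0,0,0],"grip": 0},
    {"delta_pos": [0,-3,0],"twist": [0,0,0],"grip": 0},
    {"delta_pos": [0,-3,0],"twist": [0,0,0],"grip": 0},
    {"delta_pos": [0,-3,0],"twist": [0,0,0],"grip": 0},
    {"delta_pos": [-0.4,0,-1.5],"twist": [0,0,0],"grip": 0},
    {"delta_pos": [-0.6,0,-2.6],"twist": [0,0,0],"grip": 0},
    {"delta_pos": [-0.6,0,-2.8],"twist": [0,0,0],"grip": 0},
    {"delta_pos": [-0.6,0,-2.8],"twist": [0,0,0],"grip": 0},
    {"delta_pos": [-0.6,0,-2.8],"twist": [0,0,0],"grip": 0},
    {"delta_pos": [-0.6,0,-2.8],"twist": [0,0,0],"grip": 0},
    {"delta_pos": [-0.6,0,-2.8],"twist": [0,0,0],"grip": 0}
  ]
}}

```text
time: 22.52
ee_pos: [0.4803, 0.1646, 0.2944]
orientation: [[-1.0, 0.001, 0.001], [-0.001, 0.0, -1.0], [-0.001, -1.0, -0.0]]
contact_force: [0.8, -0.9, -1.3]
gripper_width: 0.622
```

Request:
{"fn": "send_rows", "kwargs": {
  "deltas": [
    {"delta_pos": [-0.6,0,-2.8],"twist": [0,0,0],"grip": 0},
    {"delta_pos": [-0.6,0,-2.8],"twist": [0,0,0],"grip": 0},
    {"delta_pos": [-0.6,0,-2.8],"twist": [0,0,0],"grip": 0},
    {"delta_pos": [-0.6,0,-2.8],"twist": [0,0,0],"grip": 0},
    {"delta_pos": [-0.6,0,-2.8],"twist": [0,0,0],"grip": 0},
    {"delta_pos": [-0.3,0,-2],"twist": [0,0,0],"grip": 0},
    {"delta_pos": [0,0,-0.8],"twist": [0,0,0],"grip": 0},
    {"delta_pos": [0,0,0],"twist": [0,0,0],"grip": 0},
    {"delta_pos": [0,0,0],"twist": [0,0,0],"grip": 0},
    {"delta_pos": [0,0,0],"twist": [0,0,0],"grip": 0}
  ]
}}

```text
time: 23.35
ee_pos: [0.5133, 0.3301, 0.2938]
orientation: [[-1.0, 0.0, -0.0], [0.0, -0.0, -1.0], [-0.0, -1.0, 0.0]]
contact_force: [0.2, -0.4, -2.4]
gripper_width: 0.62
```

```bash
python3 v.py grey .5141 .3311 .13 pics/w9.png
```

```text
[0.5134 0.3301 0.2938] [ 1.4  0.2 -1.7] 0.6198673783860891
```

View pics/w9.png

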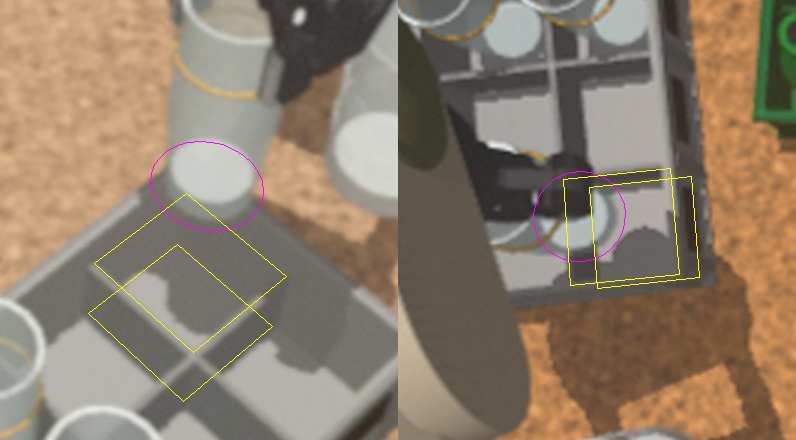

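In the top view the grey crate's right wall seems a few mm off my outline. I'll check the grey fit against its rim in the first picture before lowering.

```bash
python3 - <<'E'
from h import *
d=get_image("top");S=5
im=cv2.resize(cv2.imread("pics/top0.png")[140:285,80:195],None,fx=S,fy=S,interpolation=cv2.INTER_CUBIC)
p=[.5864,.3757,.0892]
def pl(P,c):cv2.polylines(im,[np.int32((proj(d,crate(p,P))-[80,140])*S)],True,c,1)
q=((1,1),(1,-1),(-1,-1),(-1,1))
pl([(a*.116,b*.078,.08) for a,b in q],(255,0,255))
for a in(-.076,0,.076):
    for b in(-.038,.038):pl([(a+i*.036,b+j*.036,.055) for i,j in q],(0,200,255))
for v in range(0,115,20):cv2.putText(im,str(80+v),(v*S,10),0,.35,(0,0,255),1)
for v in range(0,145,20):cv2.putText(im,str(140+v),(0,v*S+4),0,.35,(0,0,255),1)
cv2.imwrite("pics/g10.png",im[:,:][125:725]);print(im.shape)
E
```

```text
(725, 575, 3)
```

View pics/g10.png

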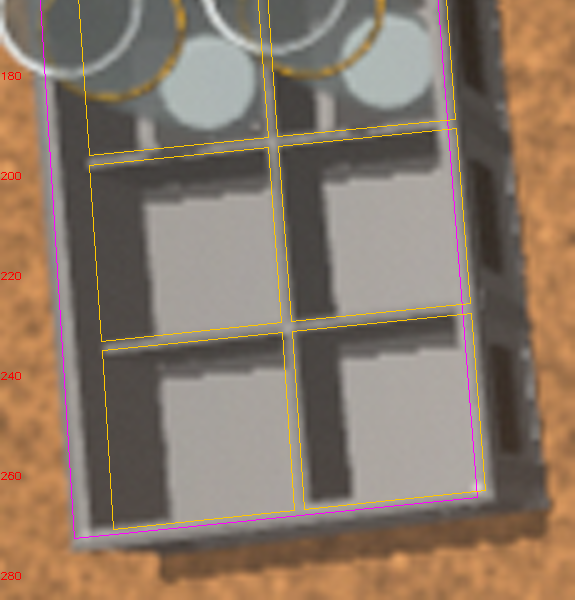

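The partition outlines fall on the real partitions to within about 1 mm, so the target stands. I'll lower the glass.

Request:
{"fn": "send_rows", "kwargs": {
  "deltas": [
    {"delta_pos": [0,2,0],"twist": [0,0,0],"grip": 0},
    {"delta_pos": [0,2,0],"twist": [0,0,0],"grip": 0},
    {"delta_pos": [0,2,0],"twist": [0,0,0],"grip": 0},
    {"delta_pos": [0,2,0],"twist": [0,0,0],"grip": 0},
    {"delta_pos": [0,2,0],"twist": [0,0,0],"grip": 0},
    {"delta_pos": [0,1.1,0],"twist": [0,0,0],"grip": 0},
    {"delta_pos": [0,0.6,0],"twist": [0,0,0],"grip": 0},
    {"delta_pos": [0,0.3,0],"twist": [0,0,0],"grip": 0},
    {"delta_pos": [0,0.15,0],"twist": [0,0,0],"grip": 0},
    {"delta_pos": [0,0,0],"twist": [0,0,0],"grip": 0},
    {"delta_pos": [0,0,0],"twist": [0,0,0],"grip": 0},
    {"delta_pos": [0,0,0],"twist": [0,0,0],"grip": 0}
  ]
}}

```text
time: 24.5
ee_pos: [0.5135, 0.3312, 0.1727]
orientation: [[-1.0, 0.001, 0.001], [-0.001, 0.001, -1.0], [-0.001, -1.0, -0.001]]
contact_force: [0.7, -0.0, -1.6]
gripper_width: 0.615
```

Request:
{"fn": "send_rows", "kwargs": {
  "deltas": [
    {"delta_pos": [0,0.1,0],"twist": [0,0,0],"grip": 0},
    {"delta_pos": [0,0,0],"twist": [0,0,0],"grip": 0},
    {"delta_pos": [0,0,0],"twist": [0,0,0],"grip": 0}
  ]
}}

```text
time: 24.75
ee_pos: [0.5134, 0.3312, 0.1712]
orientation: [[-1.0, 0.0, 0.001], [-0.001, 0.0, -1.0], [-0.0, -1.0, -0.0]]
contact_force: [0.5, -0.5, -0.8]
gripper_width: 0.618
```

Request:
{"fn": "send_rows", "kwargs": {
  "deltas": [
    {"delta_pos": [0,0.06,0],"twist": [0,0,0],"grip": 0},
    {"delta_pos": [0,0,0],"twist": [0,0,0],"grip": 0},
    {"delta_pos": [0,0,0],"twist": [0,0,0],"grip": 0}
  ]
}}

```text
time: 25.0
ee_pos: [0.5135, 0.3313, 0.1711]
orientation: [[-1.0, 0.001, 0.001], [-0.001, 0.0, -1.0], [-0.001, -1.0, -0.0]]
contact_force: [-0.9, 0.6, 6.0]
gripper_width: 0.62
```

It touched down at +6 N. I'll release, lift and back away.

Request:
{"fn": "send_rows", "kwargs": {
  "deltas": [
    {"delta_pos": [0,0,0],"twist": [0,0,0],"grip": 0.9},
    {"delta_pos": [0,0,0],"twist": [0,0,0],"grip": 0.9},
    {"delta_pos": [0,0,0],"twist": [0,0,0],"grip": 0.9},
    {"delta_pos": [0,0,0],"twist": [0,0,0],"grip": 0.9},
    {"delta_pos": [0,0,0],"twist": [0,0,0],"grip": 0.9},
    {"delta_pos": [0,-1,0],"twist": [0,0,0],"grip": 0.9},
    {"delta_pos": [0,-3,0],"twist": [0,0,0],"grip": 0.9},
    {"delta_pos": [0,-3,0],"twist": [0,0,0],"grip": 0.9},
    {"delta_pos": [0,-3,0],"twist": [0,0,0],"grip": 0.9},
    {"delta_pos": [0,-3,0],"twist": [0,0,0],"grip": 0.9},
    {"delta_pos": [0,-2,0],"twist": [0,0,0],"grip": 0.9},
    {"delta_pos": [0,0,0],"twist": [0,0,0],"grip": 0.9}
  ]
}}

```text
time: 26.0
ee_pos: [0.5138, 0.3314, 0.3261]
orientation: [[-1.0, 0.009, 0.001], [-0.001, 0.003, -1.0], [-0.009, -1.0, -0.003]]
contact_force: [-0.1, 0.3, 0.9]
gripper_width: 0.902
```

Request:
{"fn": "send_rows", "kwargs": {
  "deltas": [
    {"delta_pos": [1,0,3],"twist": [0,0,0],"grip": 0.9},
    {"delta_pos": [1,0,3],"twist": [0,0,0],"grip": 0.9},
    {"delta_pos": [1,0,3],"twist": [0,0,0],"grip": 0.9},
    {"delta_pos": [1,0,3],"twist": [0,0,0],"grip": 0.9},
    {"delta_pos": [1,0,3],"twist": [0,0,0],"grip": 0.9},
    {"delta_pos": [1,0,3],"twist": [0,0,0],"grip": 0.9},
    {"delta_pos": [1,0,3],"twist": [0,0,0],"grip": 0.9},
    {"delta_pos": [1,0,3],"twist": [0,0,0],"grip": 0.9},
    {"delta_pos": [1,0,3],"twist": [0,0,0],"grip": 0.9},
    {"delta_pos": [1,0,3],"twist": [0,0,0],"grip": 0.9},
    {"delta_pos": [0,0,0],"twist": [0,0,0],"grip": 0.9},
    {"delta_pos": [0,0,0],"twist": [0,0,0],"grip": 0.9}
  ]
}}

```text
time: 27.0
ee_pos: [0.4132, 0.0301, 0.3205]
orientation: [[-1.0, 0.0, -0.002], [0.002, 0.0, -1.0], [-0.0, -1.0, -0.0]]
contact_force: [0.7, -0.1, -0.5]
gripper_width: 0.897
```

```bash
python3 - <<'E'
from h import *
a,b=[get_image(n)["img"][:,:,::-1] for n in("scene","top")]
cv2.imwrite("pics/f11.png",np.hstack([cv2.resize(a[90:,100:560],(398,337)),cv2.resize(b[80:380,70:540],(402,337))]))
o=get_obs();print(np.round(o["ee_pos"],3),np.round(o["contact_force"],1),o["time"])
E
```

```text
[0.414 0.031 0.32 ] [ 0.7  0.7 -1.1] 27.1
```

View pics/f11.png

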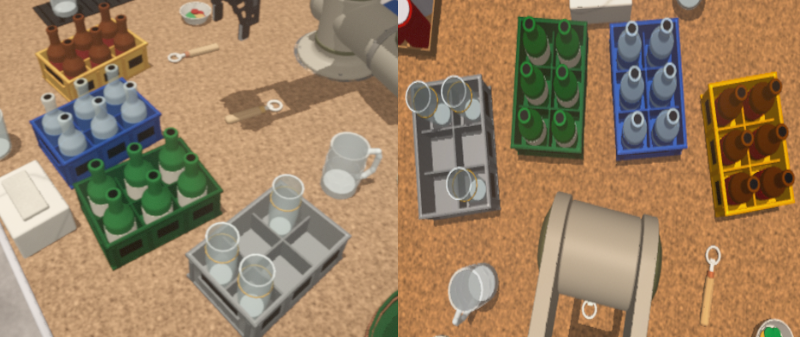

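The final view shows three full bottle crates and the glass upright in the grey crate's near right cell (287,205 in the scene view). The mug hasn't moved, and the arm is clear of everything.

```bash
python3 -c "
from bench import *
print(sign_off())"
```

```text
the job is handed in; nothing more can be done
None
```

All three bottles are in the free cells of their own crates, and the glass is in the grey crate's near right cell. I lowered each one until the wrist force showed it touching the floor (about 4–6 N), then released it. I handed the job in at 27.1 s; `sign_off()` gives no verdict.

- **Last check:** the final scene and top views show everything upright and nothing knocked over. The mug is where it stood and the gripper touches nothing.
- **Disagreement (brown bottle):** in the top view it hung about 3 mm or a little more off my prediction, though the scene view agreed. I moved it 1.5 mm, and it went in without any sign of touching the walls.
- **Disagreement (grey crate):** its rim looked a few mm off my outline in one view. An enlarged check put the partitions within about 1 mm, so I kept the target.

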